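# Uncouple the air-jet nozzle and park it

## Task

The red-gripped air-jet nozzle is plugged into the brass quick coupling on the bench. Push the coupling's sprung sleeve all the way back (down) by its black ring, pull the nozzle straight up and out while the sleeve is back so that the sleeve snaps forward again, then stand the nozzle fully home in the hole of the blue parking block and let go. Never tug at the locked nozzle or ram the sleeve against its stop, and leave the other things on the bench alone.

Things in the scene. Friction and masses are not known exactly. Their poses are not given: they have to be found in the camera images.
- coupling: Quick coupling bolted to the worktop: 80x80x6 mm plate, 54x54 mm grey block to 26 mm height, then a 26 mm steel tube up to 54 mm with a 15.6 mm bore, covered by the brass sleeve. Origin: centre of the underside, on the worktop; z up along the coupling axis. Once the nozzle is unlocked and lifted 3 mm, it holds the pawls apart; the sleeve then stays about 7 mm back by itself until the nozzle is up 18 mm.
- sleeve (a joint): Travel of the brass sleeve in m: 0 = forward (up, held by its spring), grows as it is pushed down; hard stop at 0.009. Spring: 6 N at 0, 13 N at the stop; a sharp rise above 13 N means the stop. Keep the push below 30 N. The pawls free the nozzle only when the sleeve is nearly at the stop (0.0085 is surely enough, 0.0065 is not); let go before the nozzle is lifted, it locks again.
- nozzle: Loose nozzle, 86 mm long, 80 to 150 g, round about z (up). Origin: centre of its lower end. Plug 14 mm thick with an 8 mm groove 12 to 20 mm from the origin; red grip, 18 mm cylinder, from 40 to 72 mm (heights 66 to 98 mm while plugged in); brass jet above. Vertical play under 1 mm; pull when unlocked under 12 N. Bounds: 40 N against the coupling, 35 N against the block.
- coupling_seat (a point): Floor of the coupling's bore on its axis, 26 mm above the worktop: where the nozzle's origin is while plugged in.
- park: Blue parking block fixed to the worktop: 58x58 mm, 34 mm high, with a 5 mm foot flange 76 mm along its x. Origin: centre of the underside. One upright blind hole of 16.5 mm diameter with a 2 mm chamfer in the middle of its top. Position and yaw vary.
- park_mouth (a point): Centre of the hole at the block's top face, 34 mm above the worktop.
- park_floor (a point): Centre of the hole's floor, 10 mm above the worktop (hole 24 mm deep): where the nozzle's origin must end. The red grip then begins 16 mm above the block's top face.
- cast: Bystander: yellow dental cast, 53x71x27 mm, loose; origin at the centre of its underside.
- felt: Bystander: pale felt polishing wheel, 51x50x14 mm, loose, lying flat; origin at the centre of its underside.
- pot: Bystander: beige crucible, 51 mm across, 40 mm high, loose; origin at the centre of its underside.
- sleeve_rim (a point): Centre of the brass sleeve's rim, 64 mm above the worktop when forward, 55 mm fully back. On it is screwed a black press ring (21 mm inner, 47 mm outer diameter, 17 mm high) for two fingertips straddling the nozzle to press on, and to close on the grip while pressing. The ring's flat top stands 0 to 12 mm above this point, differently each time and not reported: find it by touch.

How it is judged:
By the outcome, as a careful person would: the job done as asked, in the order asked, and still so for the second after the job is handed in, with the robot touching nothing.
It also fails if it takes over 58 s, if anything falls off the work surface, if the arm or the gripper's body presses on something with over 40 N, if the wrist force passes 120 N, or if a joint passes its speed limit or range.

## Robot

A 6-joint arm with a two-finger parallel gripper is mounted at the origin on a cart in front of the work surface, level with it; the furniture and walls round the work are solid. World frame = base frame: x ahead of the robot, y to its left, z up, the work surface at z = 0. Lengths are in m, angles in rad, forces in N, time in s.
With the tool pointing down it reaches from about 0.35 to 0.775 m from the base axis. Payload 5.5 kg.
Tool frame: the origin (TCP) lies at the very end of the fingers, on their centre line; the grasp point (between the pads) lies 19 mm behind it; x points along the fingers, y is the direction in which the jaws open and shut, and the axes are right-handed (so a half turn about x gives the same grasp; the last joint's range is limited). The gripper opens to 85 mm and grips with 20 to 120 N. Pads are 22 mm wide; open, the fingers measure 114 mm over their backs; the gripper's body (76 mm by 85 mm) begins 54 mm behind the grasp point. The pads swing forward as they close: fully open they stand 13 mm farther back than shut.
Start: joints at [0.995, 0.313, 0.046, 1.304, 0, 1.431], TCP at [0.243, 0.521, 0.2] pointing down, gripper open.
Joint ranges: [-2.76, 2.76], [-0.86, 1.69], [-1.03, 1.26], [-2.2, 2.34], [-1.47, 1.5], [-3.14, 3.14]. Speed limits (rad/s): [2.57, 2.57, 3.14, 3.14, 3.14, 3.14].

## Interface

Orientations are given as a unit quaternion [w, x, y, z].
In Python, from workcell import env gives the robot as it stands.
- The arm moves only by the tool drive_tool, never from a script. Its argument "plan" is a list that holds one entry, the list of rows, each a list of 7 numbers: the shift along the tool's x, y, z in cm, then the turn, a rotation vector about the tool's x, y, z in degrees, then the opening, from 0 (shut) to 1 (fully open). In form: [[[tx, ty, tz, wx, wy, wz, fingers], ...]]. A call has exactly 5 rows; each row shifts and turns the commanded pose from where the row before left it, along the tool's axes as they then stand; what a row does not reach is not made up. A row lasts 1/12 s, in which the tool goes at most 41.7 mm and 7.16 degrees, less where a joint would pass 70% of its speed; a pose out of reach is approached as far as the arm can. A call with a gripper value outside its range is refused whole. The fingers move at their own pace and stop on an object; "squeeze" is the grip in N (left out, the last holds). Time passes only in rows, so rows that do not move let the fingers close, or fill a call up. It gives the time, the measured TCP pose, the force and the opening at its end, in the units of the state.
- env.get_state(): the state, without advancing time (a new reading comes with each control period).
- env.read_camera(name): name is "scene" or "top" or "wrist"; returns the picture (384x512x3 uint8, red, green, blue); there is no depth.
- env.camera_model(name): a dict with "camera_matrix" (3x3 intrinsics, pixels), "k1" (the pictures are not rectified: a ray, as slopes to the right and down, at radius r is drawn at 1 + k1 r^2 times it, then the intrinsics apply), "camera_from_world" (4x4, takes a point from world to camera coordinates); the wrist camera has in their place "T_tool_cam" (4x4, takes a point from camera to tool coordinates, whose origin is the TCP and whose axes are the tool frame's). Camera axes: x right, y down, z forward; pixel columns grow to the right and rows downward; lengths in m; the calibration is good to about 2 mm. A picture is of the moment at which its call begins: read the wrist's pose just before it. camera_model takes no time and is no camera call.
- env.hand_in(): hands the job in, once; it reports no verdict.
The state is a dict: "clock": time; "joint_pos": joint angles; "qvel": joint speeds; "tau": joint torques, N m; "tcp_pos": TCP position; "orientation": TCP orientation; "wrist_force": force on the tool from outside, world axes, zero at the start; "ft_torque": the same for the moment, N m; "finger_gap": finger opening in m.
Only numpy, scipy, OpenCV 4.12 (cv2) and the standard library are available. Lean on these libraries where they do the work, as an engineer would, in place of code of your own. Each camera call takes 0.05 s, during which the arm holds its last target.

## Working session

There is one attempt and no reset: what is moved stays moved. The work goes in short steps, Python scripts to look and compute and a tool call to move; the robot and the scene stay as the last step left them, time stands still between calls to the robot, and variables do not carry over. Pictures are saved under pics/ and viewed, and the job is handed in when it is done.

Besides the shell and the picture viewer there is one more tool, called after "Call:" as name([rows], argument=value, ...), one row to a line, values as JSON. drive_tool: Moves the arm, as the interface text tells. Its arguments: {"type":"object","properties":{"plan":{"type":"array","items":{"type":"array","items":{"type":"array","items":{"type":"number"}}}},"squeeze":{"type":"number"}},"required":["plan"]}

```bash
ls; mkdir -p pics; python3 - <<'E'
from workcell import env
import cv2
print(env.get_state())
for n in ["scene","top","wrist"]:
    im=env.read_camera(n); cv2.imwrite(f"pics/a_{n}.png",im[:,:,::-1]); print(n,env.camera_model(n))
E
```

```text
pics
{'clock': 0.0, 'joint_pos': array([ 9.95384104e-01,  3.13987760e-01,  4.49852131e-02,  1.30357082e+00,
       -4.11222290e-06,  1.43118708e+00]), 'qvel': array([-0.00057432,  0.00105965,  0.00066324,  0.00156324,  0.00051022,
        0.00114329]), 'tau': array([ 9.50523208e-04, -4.80620670e+01,  2.98534423e+01,  1.92771899e-02,
       -8.59030956e-05,  2.12220982e-05]), 'tcp_pos': array([0.24244191, 0.52078228, 0.19911864]), 'orientation': array([ 0.69016724,  0.15227408,  0.69060424, -0.1534522 ]), 'wrist_force': array([-1.34563887,  0.24088148, -1.18125026]), 'ft_torque': array([ 0.04689183, -0.01882156, -0.03112801]), 'finger_gap': 0.08524320029639373}
scene {'camera_matrix': array([[385.95217792,   0.        , 254.70707559],
       [  0.        , 385.95217792, 187.59849653],
       [  0.        ,   0.        ,   1.        ]]), 'k1': -0.08967584885859789, 'camera_from_world': array([[ 0.61972778, -0.78457597, -0.01944292, -0.35831695],
       [-0.52837056, -0.39877949, -0.74953284,  0.35400278],
       [ 0.58031202,  0.47477938, -0.66168157,  0.63244271],
       [ 0.        ,
[... 377 characters left out ...]
 0.55393557],
       [ 0.18764172, -0.02087643, -0.98201566,  0.98754959],
       [ 0.        ,  0.        ,  0.        ,  1.        ]])}
wrist {'camera_matrix': array([[287.07567266,   0.        , 255.19731009],
       [  0.        , 287.07567266, 194.01573059],
       [  0.        ,   0.        ,   1.        ]]), 'k1': -0.03827028328433583, 'T_tool_cam': array([[-6.90346701e-04, -2.78032710e-01,  9.60571359e-01,
        -1.73351347e-01],
       [ 9.99999744e-01, -1.23927962e-05,  7.15096193e-04,
        -8.33783981e-04],
       [-1.86915967e-04,  9.60571607e-01,  2.78032647e-01,
        -7.14591798e-02],
       [ 0.00000000e+00,  0.00000000e+00,  0.00000000e+00,
         1.00000000e+00]])}
```

View pics/a_scene.png

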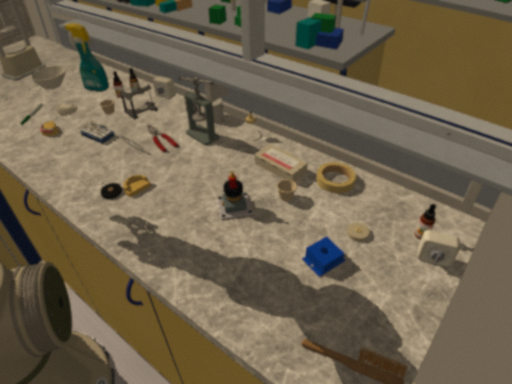

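View pics/a_top.png

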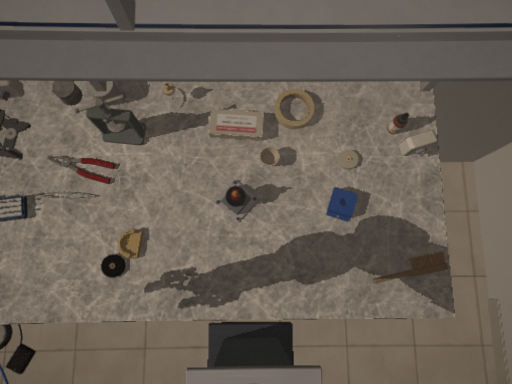

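View pics/a_wrist.png

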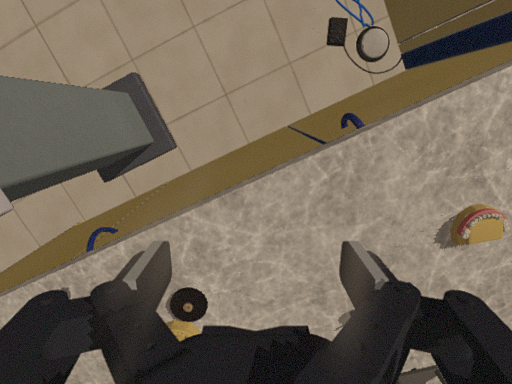

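The top view shows the coupling with the nozzle at about (235,195), the blue block at (342,203), the pot at (270,157), the felt wheel at (348,159) and the cast at (130,243). The scene view shows the nozzle at (233,185) and the block at (324,257). Next I'll measure these.

```bash
cat > h.py <<'E'
import numpy as np, cv2
from workcell import env
from scipy.spatial.transform import Rotation as R
def RT(st):
    w,x,y,z=st['orientation']; T=np.eye(4); T[:3,:3]=R.from_quat([x,y,z,w]).as_matrix(); T[:3,3]=st['tcp_pos']; return T
def cam(n,st=None):
    m=env.camera_model(n); K=m['camera_matrix']
    if n=='wrist': Twc=RT(st)@m['T_tool_cam']
    else: Twc=np.linalg.inv(m['camera_from_world'])
    return K,m['k1'],Twc
def ray(c,u,v):
    K,k,T=c; d=np.array([(u-K[0,2])/K[0,0],(v-K[1,2])/K[1,1]]); s=d.copy()
    for _ in range(30): s=d/(1+k*(s@s))
    return T[:3,3],T[:3,:3]@np.array([s[0],s[1],1.])
def onz(c,u,v,z):
    o,d=ray(c,u,v); return o+d*(z-o[2])/d[2]
def proj(c,p):
    K,k,T=c; q=np.linalg.inv(T)@np.append(p,1); s=q[:2]/q[2]; s=s*(1+k*(s@s)); return K[:2,:2]@s+K[:2,2]
def tri(rs):
    A=np.zeros((3,3));b=np.zeros(3)
    for o,d in rs:
        d=d/np.linalg.norm(d);P=np.eye(3)-np.outer(d,d);A+=P;b+=P@o
    p=np.linalg.solve(A,b); return p,[np.linalg.norm((np.eye(3)-np.outer(d,d)/(d@d))@(p-o)) for o,d in rs]
E
python3 - <<'E'
from h import *
for n,(x0,y0,x1,y1) in {'top':(200,140,380,240),'scene':(200,150,360,290)}.items():
    im=cv2.imread(f'pics/a_{n}.png'); cv2.imwrite(f'pics/b_{n}.png',cv2.resize(im[y0:y1,x0:x1],None,fx=4,fy=4,interpolation=cv2.INTER_CUBIC))
    hsv=cv2.cvtColor(im,cv2.COLOR_BGR2HSV)
    c=cam(n)
    blue=cv2.inRange(hsv,(105,150,50),(125,255,255)); 
    k,l,s,ce=cv2.connectedComponentsWithStats(blue)
    for i in range(1,k):
        if s[i,4]>150: print(n,'blue',s[i],ce[i],onz(c,*ce[i],.034))
    red=cv2.inRange(hsv,(0,150,50),(12,255,255))
    k,l,s,ce=cv2.connectedComponentsWithStats(red)
    for i in range(1,k):
        if s[i,4]>20: print(n,'red',s[i],ce[i],onz(c,*ce[i],.09))
E
```

```text
top red [ 82 159  33   9 145] [ 98.02758621 162.44827586] [0.62541151 0.36253621 0.09      ]
top red [ 77 169  33  14 155] [ 92.66451613 176.09677419] [0.59274223 0.3729131  0.09      ]
top red [231 190   8   9  31] [234.51612903 194.09677419] [0.54838294 0.04444031 0.09      ]
scene blue [269   0  21  12 183] [277.50819672   5.25136612] [1.90572729 0.88349509 0.034     ]
scene blue [316  29  26  19 323] [328.55417957  38.22910217] [1.62033884 0.39149202 0.034     ]
scene blue [304 238  40  37 898] [323.34966592 255.96659243] [ 0.52262169 -0.22823255  0.034     ]
scene red [162 134  15  13  60] [169.23333333 139.6       ] [0.57142392 0.28807899 0.09      ]
scene red [154 137  12  14  61] [158.63934426 143.81967213] [0.54072016 0.29635088 0.09      ]
scene red [229 176   7  12  65] [232.         181.43076923] [0.54182518 0.03692562 0.09      ]
scene red [421 215  13  11  58] [425.70689655 220.44827586] [ 0.6918608  -0.37173118  0.09      ]
```

```bash
ls pics
```

```text
a_scene.png
a_top.png
a_wrist.png
b_scene.png
b_top.png
```

View pics/b_top.png

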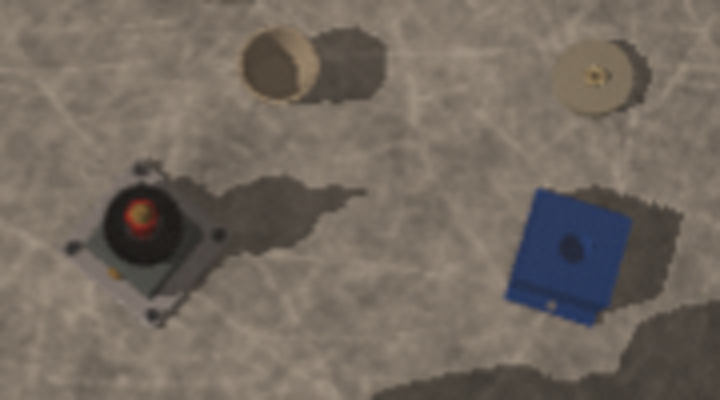

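View pics/b_scene.png

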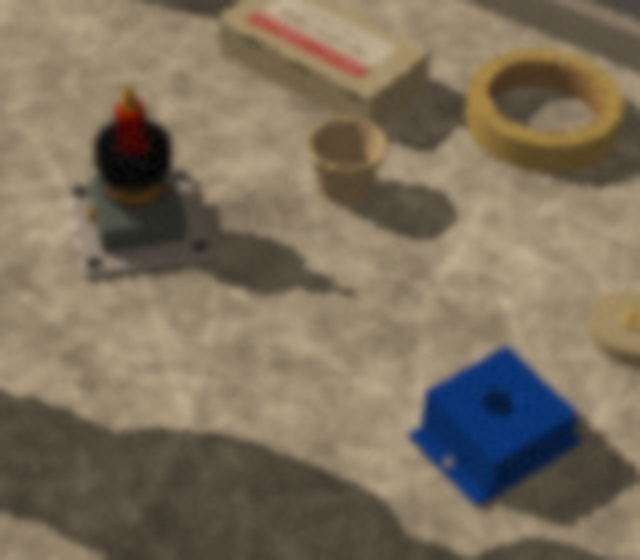

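```bash
python3 - <<'E'
from h import *
t=cam('top');s=cam('scene')
f=lambda a,o,k=4:((a[0]+.5)/k-.5+o[0],(a[1]+.5)/k-.5+o[1])
T=lambda a:f(a,(200,140)); S=lambda a:f(a,(200,150))
np.set_printoptions(precision=4,suppress=True)
print('tip',tri([ray(t,*T((143,213))),ray(s,*S((127,88)))]))
print('tip z',onz(t,*T((143,213)),.112),onz(s,*S((127,88)),.112))
print('hole',tri([ray(t,*T((571,248))),ray(s,*S((497,402)))]),onz(t,*T((571,248)),.034),onz(s,*S((497,402)),.034))
sc=[onz(t,*T(p),.006) for p in [(141,171),(74,248),(219,235),(153,315)]]
print('screws',np.array(sc),np.mean(sc,0))
for p in [(540,188),(632,215)]: print('park corner',onz(t,*T(p),.034))
for n,p in dict(pot=(280,65),felt=(593,77)).items(): print(n,onz(t,*T(p),.02))
st=env.get_state();M=RT(st);print(M)
E
```

```text
tip (array([0.5468, 0.0417, 0.1139]), [np.float64(0.0002956691098870639), np.float64(0.0002956691098871697)])
tip z [0.547  0.0419 0.112 ] [0.5488 0.0432 0.112 ]
hole (array([ 0.5392, -0.2201,  0.0311]), [np.float64(0.0001420137065723221), np.float64(0.00014201370657211212)]) [ 0.5388 -0.2195  0.034 ] [ 0.5369 -0.221   0.034 ]
screws [[ 0.5949  0.0456  0.006 ]
 [ 0.5455  0.0878  0.006 ]
 [ 0.5533 -0.0036  0.006 ]
 [ 0.5027  0.0382  0.006 ]] [0.5491 0.042  0.006 ]
park corner [ 0.5766 -0.2021  0.034 ]
park corner [ 0.5593 -0.2582  0.034 ]
pot [ 0.6603 -0.0431  0.02  ]
felt [ 0.6514 -0.242   0.02  ]
[[-0.0007  0.4222  0.9065  0.2425]
 [-0.0011  0.9065 -0.4222  0.5209]
 [-1.     -0.0013 -0.0002  0.1993]
 [ 0.      0.      0.      1.    ]]
```

Call:
drive_tool([
  [[0,-1,2,-5,0,0,0.6],[0,-2,2.5,-5,0,0,0.6],[0,-2.5,2.5,-5,0,0,0.6],[0,-2.5,2.5,-5,0,0,0.6],[0,-2.5,2.5,-5,0,0,0.6]],
], squeeze=25)

```text
clock: 0.57
tcp_pos: [0.3338, 0.3882, 0.1998]
orientation: [0.707, -0.002, 0.707, 0.002]
wrist_force: [0.4, 0.5, 0.4]
finger_gap: 0.0512
```

```bash
cat > go.py <<'E'
from h import *
import sys
def go(x,y,z=None):
    np.set_printoptions(precision=4,suppress=True)
    st=env.get_state(); M=RT(st); p=np.array([x,y,z if z is not None else M[2,3]])
    print('t',st['clock'],'tcp',M[:3,3],'gap',st['finger_gap'],'F',st['wrist_force'])
    print('local cm',M[:3,:3].T@(p-M[:3,3])*100)
    # wanted orientation: x down,y=+Y,z=+X
    G=np.array([[0,0,1],[0,1,0],[-1,0,0.]])
    print('rotvec deg',R.from_matrix(M[:3,:3].T@G).as_rotvec()*180/np.pi)
if __name__=='__main__': go(*map(float,sys.argv[1:]))
E
python3 go.py .548 .0425
```

```text
t 0.5667 tcp [0.3338 0.3882 0.1998] gap 0.05123280707957678 F [0.3544 0.4689 0.3588]
local cm [  0.0039 -34.6972  21.2105]
rotvec deg [ 0.342  -0.0403  0.0313]
```

Call:
drive_tool([
  [[0,-3.4,2.1,0.3,0,0,0.6],[0,-3.4,2.1,0,0,0,0.6],[0,-3.4,2.1,0,0,0,0.6],[0,-3.4,2.1,0,0,0,0.6],[0,-3.4,2.1,0,0,0,0.6]],
])

```text
clock: 0.98
tcp_pos: [0.4389, 0.2176, 0.1999]
orientation: [0.707, 0.002, 0.707, -0.002]
wrist_force: [0.4, 0.3, -0.6]
finger_gap: 0.0508
```

Call:
drive_tool([
  [[0,-3.4,2.1,0,0,0,0.6],[0,-3.4,2.1,0,0,0,0.6],[0,-3.4,2.1,0,0,0,0.6],[0,-3.4,2.1,0,0,0,0.6],[0,-3.4,2.1,0,0,0,0.6]],
])

```text
clock: 1.4
tcp_pos: [0.5431, 0.047, 0.1998]
orientation: [0.707, 0.002, 0.707, -0.002]
wrist_force: [1.1, 1.4, -0.4]
finger_gap: 0.0513
```

Call:
drive_tool([
  [[2,0,0,0,0,0,0.6],[1,0,0,0,0,0,0.6],[0,0,0,0,0,0,0.6],[0,0,0,0,0,0,0.6],[0,0,0,0,0,0,0.6]],
])

```text
clock: 1.82
tcp_pos: [0.5421, 0.0501, 0.1705]
orientation: [0.707, 0.001, 0.707, -0.001]
wrist_force: [0.9, -0.2, 1.1]
finger_gap: 0.0512
```

```bash
python3 go.py .548 .0425; python3 - <<'E'
from h import *
st=env.get_state()
for n in ["wrist","scene","top"]:
    im=env.read_camera(n); cv2.imwrite(f"pics/c_{n}.png",im[:,:,::-1])
import json; json.dump({k:np.array(v).tolist() for k,v in st.items()},open('c.json','w'))
c=cam('wrist',st)
for z in (.064,.07,.076,.098,.112): print(z,proj(c,[.548,.0425,z]))
E
```

```text
t 1.8167 tcp [0.5421 0.0501 0.1705] gap 0.05124286323952053 F [ 0.8997 -0.1927  1.1103]
local cm [-0.0003 -0.7583  0.5961]
rotvec deg [-0.1648 -0.0101 -0.0146]
0.064 [247.87831191 190.82023909]
0.07 [247.73475616 192.43864798]
0.076 [247.58528534 194.1239652 ]
0.098 [246.98025254 200.94817639]
0.112 [246.54098293 205.90507636]
```

View pics/c_wrist.png

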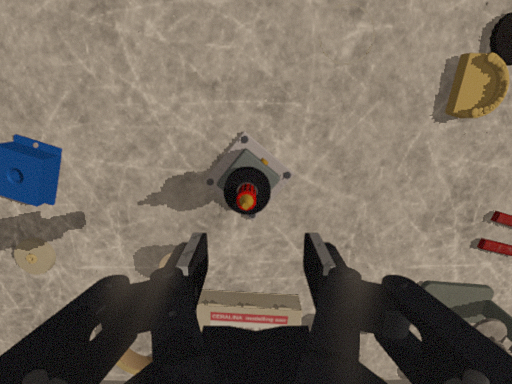

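```bash
python3 - <<'E'
from h import *
im=cv2.imread('pics/c_wrist.png'); cv2.imwrite('pics/d.png',cv2.resize(im[150:230,200:300],None,fx=7,fy=7,interpolation=cv2.INTER_CUBIC))
import json; st=json.load(open('c.json')); st={k:np.array(v) for k,v in st.items()}
np.set_printoptions(precision=4,suppress=True)
c=cam('wrist',st)
cc=im[150:230,200:300]; hsv=cv2.cvtColor(cc,cv2.COLOR_BGR2HSV)
dark=cv2.inRange(cc,(0,0,0),(40,40,40)); 
red=cv2.inRange(hsv,(0,150,50),(12,255,255))
m=cv2.morphologyEx(dark,cv2.MORPH_OPEN,np.ones((3,3)))
k,l,s,ce=cv2.connectedComponentsWithStats(m); print(s,ce)
i=1+np.argmax(s[1:,4]); pts=max(cv2.findContours((l==i).astype(np.uint8),cv2.RETR_EXTERNAL,cv2.CHAIN_APPROX_NONE)[0],key=len)
e=cv2.fitEllipse(cv2.convexHull(pts)); print('ring ell',e[0][0]+200,e[0][1]+150,e[1])
for z in (.06,.065,.07): print(z,onz(c,e[0][0]+200,e[0][1]+150,z))
k,l,s,ce=cv2.connectedComponentsWithStats(red);print(s,ce)
E
```

```text
[[   0    0  100   80 6801]
 [  24   17   46   47 1199]] [[50.0171 39.8578]
 [46.5671 37.4704]]
ring ell 246.5393524169922 190.1089096069336 (46.031959533691406, 47.74862289428711)
0.06 [0.5483 0.041  0.06  ]
0.065 [0.547  0.0412 0.065 ]
0.07 [0.5456 0.0413 0.07  ]
[[   0    0  100   80 7758]
 [  36   34   21   27  242]] [[49.5878 39.3042]
 [46.686  45.7769]]
```

View pics/d.png

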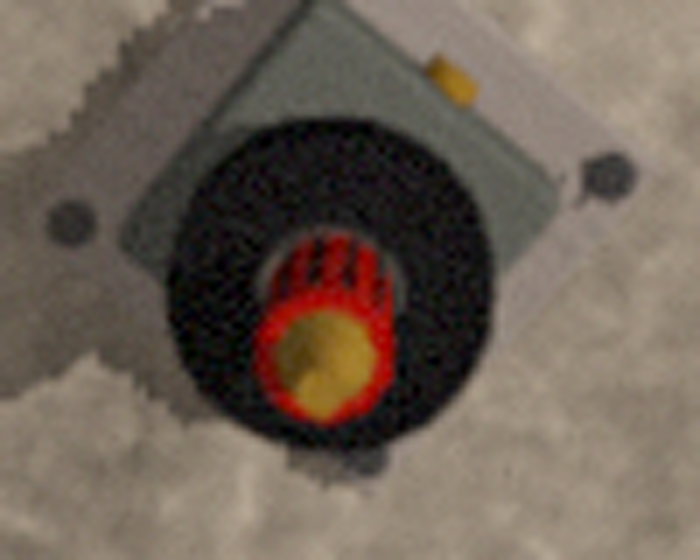

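Call:
drive_tool([
  [[0,-0.4,0.3,-0.1,0,0,0.36],[0,-0.44,0.24,0,0,0,0.36],[0,0,0,0,0,0,0.36],[0,0,0,0,0,0,0.36],[0,0,0,0,0,0,0.36]],
])

```text
clock: 2.38
tcp_pos: [0.548, 0.0404, 0.17]
orientation: [0.707, 0.001, 0.707, -0.001]
wrist_force: [0.7, -0.7, 0.1]
finger_gap: 0.0308
```

```bash
python3 go.py .5475 .0417 .09; python3 - <<'E'
from h import *
st=env.get_state()
im=env.read_camera('wrist'); cv2.imwrite(f"pics/e.png",im[120:300,140:360,::-1].repeat(3,0).repeat(3,1))
E
```

```text
t 2.3833 tcp [0.548  0.0404 0.17  ] gap 0.03080117716368803 F [ 0.6502 -0.7432  0.1107]
local cm [ 7.9979  0.132  -0.0524]
rotvec deg [-0.1906 -0.0045 -0.0092]
```

View pics/e.png

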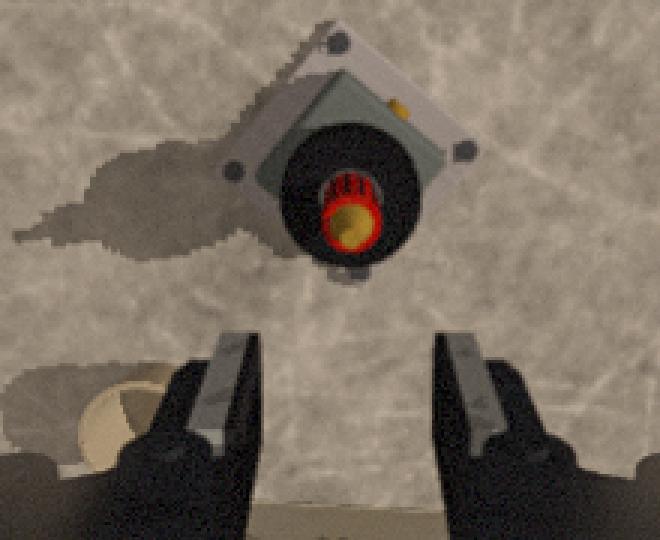

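Call:
drive_tool([
  [[0,0.13,-0.05,-0.2,0,0,0.36],[1.5,0,0,0,0,0,0.36],[1.5,0,0,0,0,0,0.36],[0.8,0,0,0,0,0,0.36],[0,0,0,0,0,0,0.36]],
])

```text
clock: 2.85
tcp_pos: [0.5459, 0.042, 0.13]
orientation: [0.706, -0.0, 0.708, 0.0]
wrist_force: [-0.7, -0.1, -0.2]
finger_gap: 0.0307
```

```bash
python3 go.py .5475 .0417 .09; python3 - <<'E'
from h import *
st=env.get_state()
im=env.read_camera('wrist'); cv2.imwrite(f"pics/f.png",im[120:300,140:360,::-1].repeat(3,0).repeat(3,1))
c=cam('wrist',st); print(proj(c,st['tcp_pos']),proj(c,[.5475,.0417,.112]),proj(c,[.5475,.0417,.098]))
E
```

```text
t 2.85 tcp [0.5459 0.042  0.13  ] gap 0.030661616400117272 F [-0.6731 -0.1114 -0.177 ]
local cm [ 3.9989 -0.0358  0.1769]
rotvec deg [ 0.0417 -0.2174 -0.0209]
[255.59651026 225.79134481] [255.05678523 218.27469219] [255.04919025 211.70711522]
```

View pics/f.png

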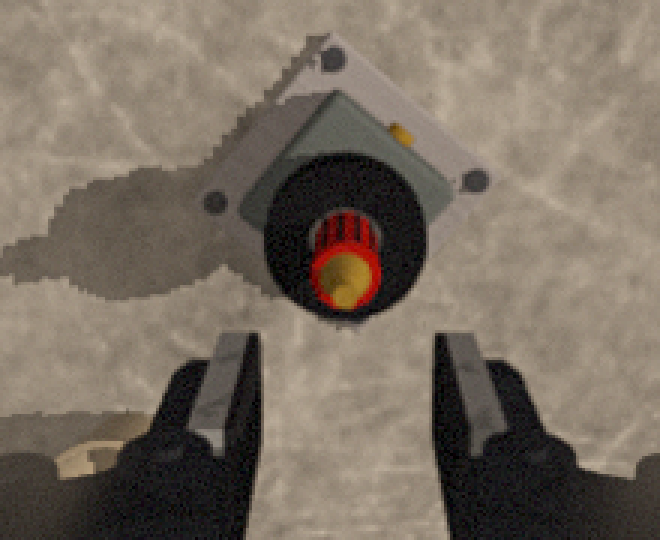

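```bash
python3 - <<'E'
from h import *
st=env.get_state()
im=env.read_camera('scene'); c=cam('scene')
T=RT(st)
print(st['tcp_pos'],st['finger_gap'])
cr=cv2.resize(im[60:220,150:310,::-1],None,fx=4,fy=4,interpolation=cv2.INTER_CUBIC)[:600]
for x,col in ((0,(0,255,0)),(-.019,(255,255,0)),(-.034,(255,0,255))):
    for y in (-.0153,0,.0153):
        q=proj(c,(T@[x,y,0,1])[:3]); q=((q-[150,60])+.5)*4-.5; cv2.circle(cr,(int(q[0]),int(q[1])),3,col,1)
cv2.imwrite('pics/g.png',cr)
E
```

```text
[0.54658527 0.04196135 0.1311506 ] 0.030764895370480307
```

View pics/g.png

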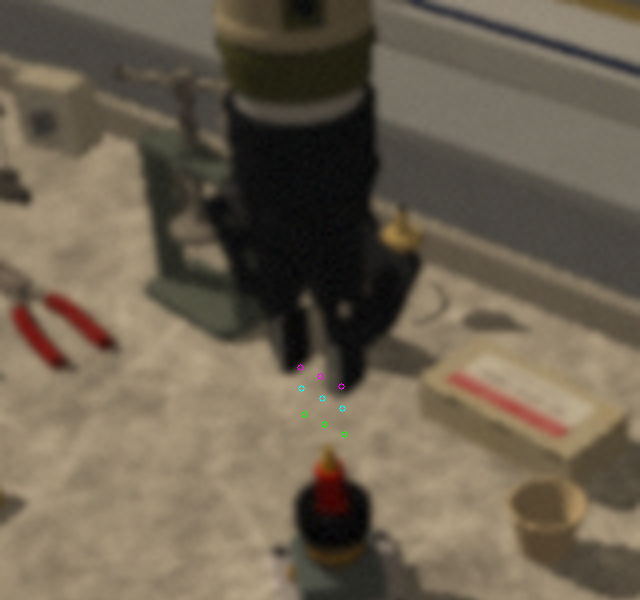

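The wrist view has the jaws centred on the nozzle. The scene view shows the fingertips visibly higher than the reported TCP, by about 3 cm, which conflicts with the description. I'll descend carefully and rely on touch and the pictures.

Call:
drive_tool([
  [[0.8,0,0.1,0,0,0,0.36],[1,0,0,0,0,0,0.36],[1,0,0,0,0,0,0.36],[1,0,0,0,0,0,0.36],[0.5,0,0,0,0,0,0.36]],
])

```text
clock: 3.37
tcp_pos: [0.5473, 0.0419, 0.0869]
orientation: [0.706, -0.0, 0.708, 0.0]
wrist_force: [-0.9, 0.7, 0.3]
finger_gap: 0.0309
```

```bash
cat > look.py <<'E'
from h import *
import sys
n=sys.argv[1]
np.set_printoptions(precision=4,suppress=True)
st=env.get_state(); w=env.read_camera('wrist'); s=env.read_camera('scene')
a=w[120:300,140:360,::-1].repeat(3,0).repeat(3,1)
b=cv2.resize(s[100:220,180:280,::-1],None,fx=4.5,fy=4.5,interpolation=cv2.INTER_CUBIC)
cv2.imwrite(f'pics/{n}w.png',a);cv2.imwrite(f'pics/{n}s.png',b)
M=RT(st);print(st['clock'],M[:3,3],st['finger_gap'],'F',st['wrist_force'],'rot',(R.from_matrix(M[:3,:3].T@np.array([[0,0,1],[0,1,0],[-1,0,0.]])).as_rotvec()*180/np.pi))
c=cam('wrist',st); print('tcp px',(proj(c,M[:3,3])-[140,120])*3)
E
python3 look.py i
```

```text
3.3667 [0.5473 0.0419 0.0869] 0.030868819434889522 F [-0.858   0.7293  0.259 ] rot [ 0.0276 -0.1449 -0.016 ]
tcp px [346.7905 317.3737]
```

View pics/iw.png

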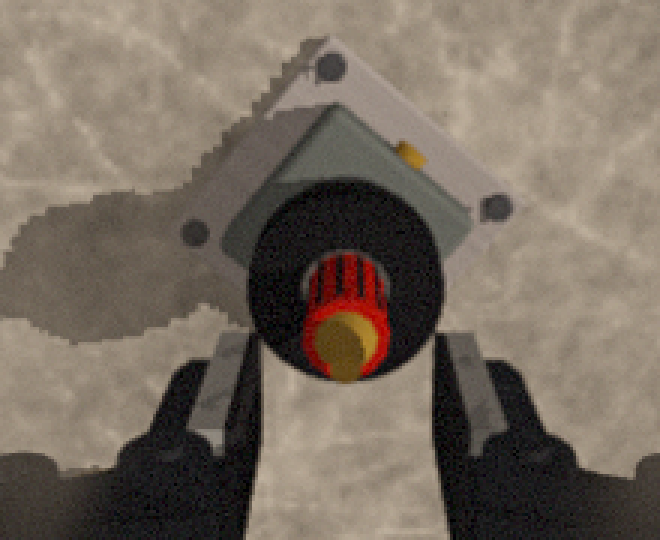

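View pics/is.png

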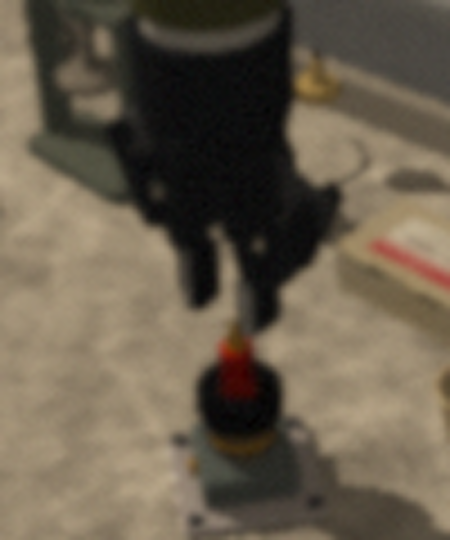

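Call:
drive_tool([
  [[0.2,0,0,0,0,0,0.36],[0.2,0,0,0,0,0,0.36],[0.2,0,0,0,0,0,0.36],[0.2,0,0,0,0,0,0.36],[0.1,0,0,0,0,0,0.36]],
])

```text
clock: 3.88
tcp_pos: [0.5486, 0.0418, 0.0799]
orientation: [0.707, -0.0, 0.707, 0.0]
wrist_force: [0.6, 0.2, -1.1]
finger_gap: 0.0308
```

Call:
drive_tool([
  [[0.1,0,0,0,0,0,0.36],[0.1,0,0,0,0,0,0.36],[0.1,0,0,0,0,0,0.36],[0.1,0,0,0,0,0,0.36],[0.1,0,0,0,0,0,0.36]],
])

```text
clock: 4.3
tcp_pos: [0.5486, 0.0418, 0.075]
orientation: [0.707, -0.0, 0.707, 0.0]
wrist_force: [0.0, 0.6, 0.0]
finger_gap: 0.0308
```

```bash
python3 look.py j
```

```text
4.3 [0.5486 0.0418 0.075 ] 0.030806682970569006 F [0.0326 0.5966 0.0437] rot [ 0.0313  0.0097 -0.0026]
tcp px [346.7899 317.3744]
```

View pics/jw.png

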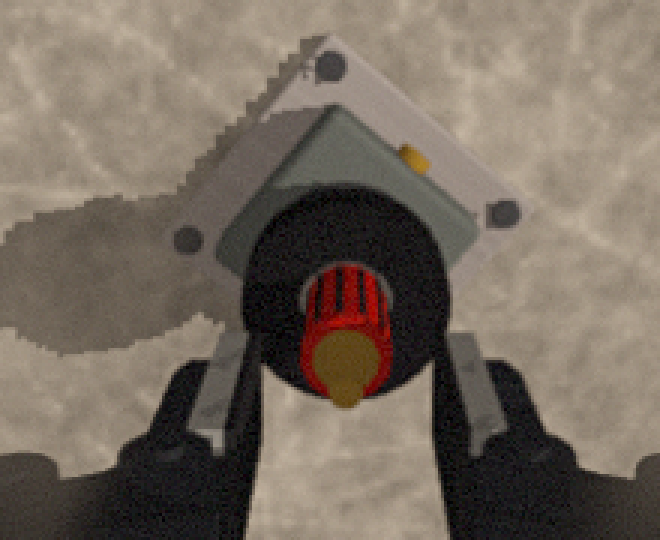

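View pics/js.png

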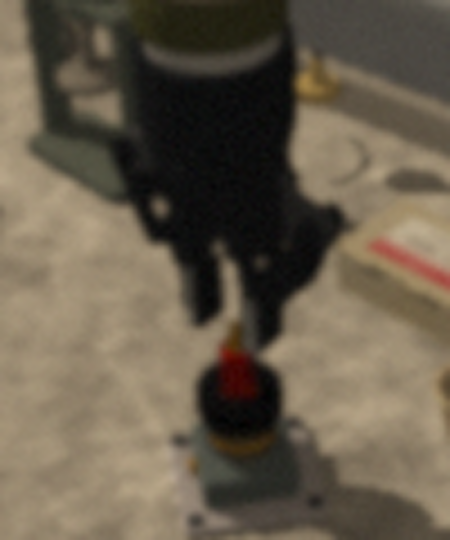

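Call:
drive_tool([
  [[0.2,0,-0.05,0,0,0,0.29],[0.2,0,0,0,0,0,0.29],[0.2,0,0,0,0,0,0.29],[0.2,0,0,0,0,0,0.29],[0.2,0,0,0,0,0,0.29]],
])

```text
clock: 4.82
tcp_pos: [0.548, 0.0419, 0.0647]
orientation: [0.707, -0.0, 0.707, 0.0]
wrist_force: [0.1, 0.7, 0.1]
finger_gap: 0.0249
```

Call:
drive_tool([
  [[0.2,0,0,0,0,0,0.29],[0.2,0,0,0,0,0,0.29],[0.2,0,0,0,0,0,0.29],[0.2,0,0,0,0,0,0.29],[0.2,0,0,0,0,0,0.29]],
])

```text
clock: 5.23
tcp_pos: [0.548, 0.0418, 0.0548]
orientation: [0.707, -0.0, 0.707, 0.0]
wrist_force: [-0.5, -0.6, 0.5]
finger_gap: 0.0247
```

```bash
python3 look.py k
```

```text
5.2333 [0.548  0.0418 0.0548] 0.02470800770786667 F [-0.4592 -0.599   0.5302] rot [ 0.0323  0.0025 -0.0058]
tcp px [346.79   317.3743]
```

View pics/kw.png

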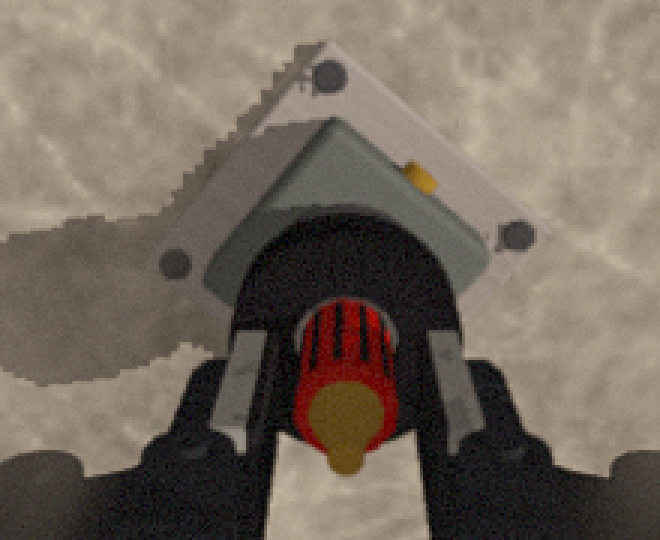

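View pics/ks.png

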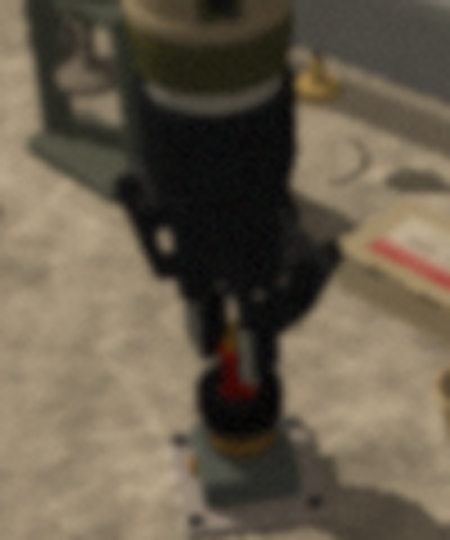

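Call:
drive_tool([
  [[0.1,0,0,0,0,0,0.29],[0.1,0,0,0,0,0,0.29],[0.1,0,0,0,0,0,0.29],[0.1,0,0,0,0,0,0.29],[0.1,0,0,0,0,0,0.29]],
])

```text
clock: 5.75
tcp_pos: [0.548, 0.0418, 0.0499]
orientation: [0.707, -0.0, 0.707, 0.0]
wrist_force: [0.1, 0.0, 0.7]
finger_gap: 0.0251
```

Call:
drive_tool([
  [[0.06,0,0,0,0,0,0.29],[0.06,0,0,0,0,0,0.29],[0.06,0,0,0,0,0,0.29],[0.06,0,0,0,0,0,0.29],[0.06,0,0,0,0,0,0.29]],
])

```text
clock: 6.17
tcp_pos: [0.5481, 0.0418, 0.047]
orientation: [0.707, -0.0, 0.707, 0.0]
wrist_force: [0.1, 0.7, 0.8]
finger_gap: 0.0251
```

Call:
drive_tool([
  [[0.06,0,0,0,0,0,0.29],[0.06,0,0,0,0,0,0.29],[0.06,0,0,0,0,0,0.29],[0.06,0,0,0,0,0,0.29],[0.06,0,0,0,0,0,0.29]],
])

```text
clock: 6.58
tcp_pos: [0.548, 0.0418, 0.044]
orientation: [0.707, -0.0, 0.707, 0.0]
wrist_force: [-0.6, 0.5, -0.0]
finger_gap: 0.0245
```

```bash
python3 look.py l
```

```text
6.5833 [0.548  0.0418 0.044 ] 0.024494677268009264 F [-0.6155  0.499  -0.0195] rot [ 0.0295  0.0049 -0.005 ]
tcp px [346.7899 317.3744]
```

View pics/lw.png

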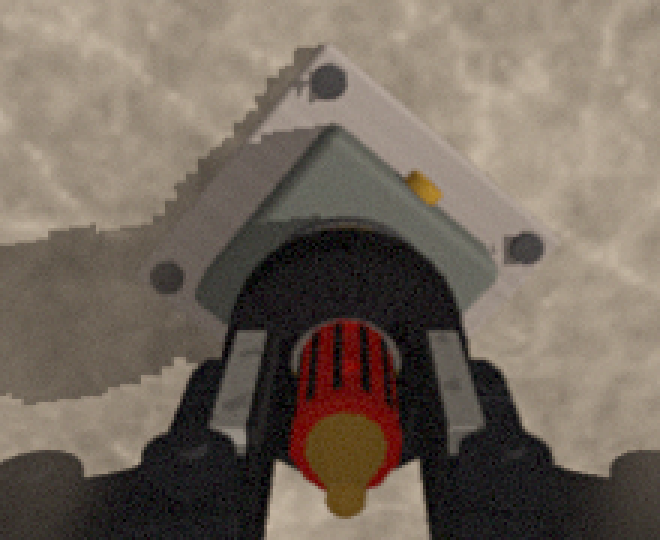

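View pics/ls.png

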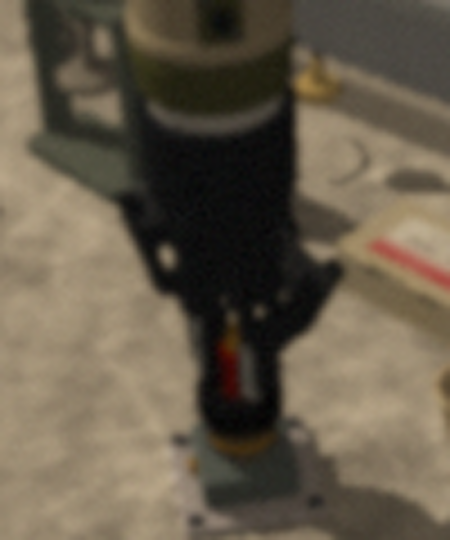

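The tips are just above the black ring and there is no contact force yet. I'll continue in 2.5 mm calls.

Call:
drive_tool([
  [[0.05,0,0,0,0,0,0.29],[0.05,0,0,0,0,0,0.29],[0.05,0,0,0,0,0,0.29],[0.05,0,0,0,0,0,0.29],[0.05,0,0,0,0,0,0.29]],
])

```text
clock: 7.1
tcp_pos: [0.548, 0.0418, 0.0415]
orientation: [0.707, -0.0, 0.707, 0.0]
wrist_force: [-0.5, -0.5, 0.1]
finger_gap: 0.0247
```

Call:
drive_tool([
  [[0.05,0,0,0,0,0,0.29],[0.05,0,0,0,0,0,0.29],[0.05,0,0,0,0,0,0.29],[0.05,0,0,0,0,0,0.29],[0.05,0,0,0,0,0,0.29]],
])

```text
clock: 7.52
tcp_pos: [0.5481, 0.0418, 0.0391]
orientation: [0.707, -0.0, 0.707, 0.0]
wrist_force: [-1.7, 0.5, 5.9]
finger_gap: 0.0244
```

Call:
drive_tool([
  [[0.05,0,0,0,0,0,0.29],[0.05,0,0,0,0,0,0.29],[0.05,0,0,0,0,0,0.29],[0.05,0,0,0,0,0,0.29],[0.05,0,0,0,0,0,0.29]],
])

```text
clock: 7.93
tcp_pos: [0.5481, 0.0418, 0.0373]
orientation: [0.707, -0.0, 0.707, 0.0]
wrist_force: [-2.9, 0.5, 6.9]
finger_gap: 0.0248
```

Call:
drive_tool([
  [[0.05,0,0,0,0,0,0.29],[0.05,0,0,0,0,0,0.29],[0.05,0,0,0,0,0,0.29],[0.05,0,0,0,0,0,0.29],[0.05,0,0,0,0,0,0.29]],
])

```text
clock: 8.35
tcp_pos: [0.5481, 0.0418, 0.0351]
orientation: [0.707, -0.0, 0.707, 0.0]
wrist_force: [-2.2, 0.0, 8.3]
finger_gap: 0.0247
```

Call:
drive_tool([
  [[0.05,0,0,0,0,0,0.29],[0.05,0,0,0,0,0,0.29],[0.05,0,0,0,0,0,0.29],[0.05,0,0,0,0,0,0.29],[0,0,0,0,0,0,0.29]],
])

```text
clock: 8.77
tcp_pos: [0.5481, 0.0418, 0.0332]
orientation: [0.707, -0.0, 0.707, 0.0]
wrist_force: [-3.4, 0.0, 10.5]
finger_gap: 0.0248
```

```bash
python3 look.py m
```

```text
8.7667 [0.5481 0.0418 0.0332] 0.024848633182335676 F [-3.3789  0.0073 10.4531] rot [0.0359 0.0476 0.0053]
tcp px [346.7891 317.3748]
```

View pics/mw.png

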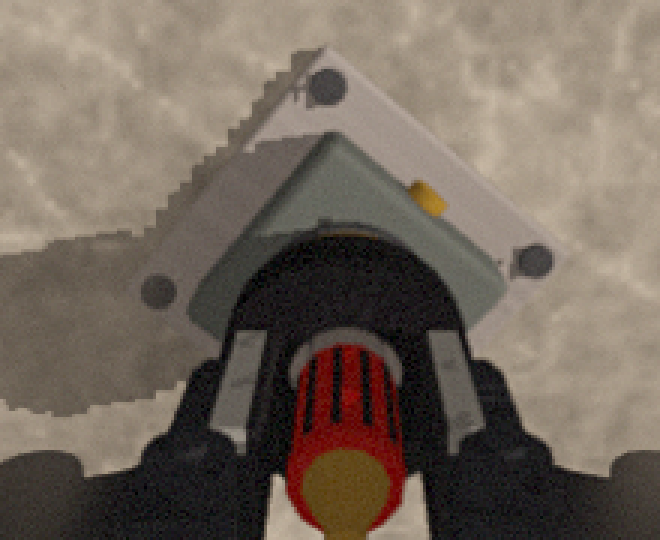

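View pics/ms.png

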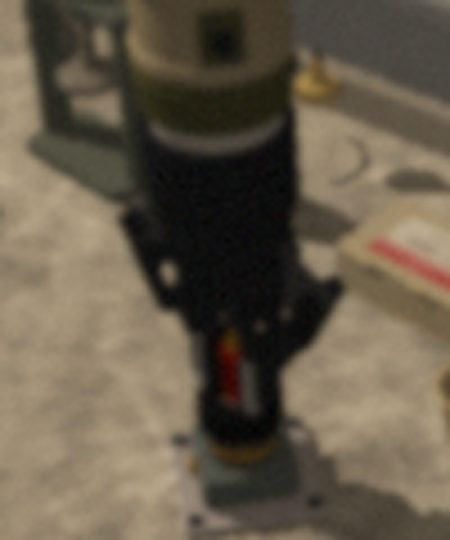

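Call:
drive_tool([
  [[0.04,0,0,0,0,0,0.29],[0.04,0,0,0,0,0,0.29],[0.04,0,0,0,0,0,0.29],[0.04,0,0,0,0,0,0.29],[0,0,0,0,0,0,0.29]],
])

```text
clock: 9.28
tcp_pos: [0.5481, 0.0418, 0.0318]
orientation: [0.707, -0.0, 0.707, 0.0]
wrist_force: [-3.4, -0.1, 10.3]
finger_gap: 0.0245
```

Call:
drive_tool([
  [[0.03,0,0,0,0,0,0.29],[0.03,0,0,0,0,0,0.29],[0.03,0,0,0,0,0,0.29],[0,0,0,0,0,0,0.29],[0,0,0,0,0,0,0.29]],
])

```text
clock: 9.7
tcp_pos: [0.5481, 0.0418, 0.031]
orientation: [0.707, -0.0, 0.707, 0.0]
wrist_force: [-4.1, 0.0, 11.4]
finger_gap: 0.0246
```

Call:
drive_tool([
  [[0.03,0,0,0,0,0,0.29],[0.03,0,0,0,0,0,0.29],[0,0,0,0,0,0,0.29],[0,0,0,0,0,0,0.29],[0,0,0,0,0,0,0.29]],
])

```text
clock: 10.12
tcp_pos: [0.5481, 0.0418, 0.0304]
orientation: [0.707, -0.0, 0.707, 0.0]
wrist_force: [-4.4, -0.2, 11.6]
finger_gap: 0.0246
```

Call:
drive_tool([
  [[0.03,0,0,0,0,0,0.29],[0.03,0,0,0,0,0,0.29],[0,0,0,0,0,0,0.29],[0,0,0,0,0,0,0.29],[0,0,0,0,0,0,0.29]],
])

```text
clock: 10.53
tcp_pos: [0.5481, 0.0418, 0.0301]
orientation: [0.708, -0.0, 0.707, 0.0]
wrist_force: [-4.3, 0.5, 13.2]
finger_gap: 0.0248
```

Call:
drive_tool([
  [[0.02,0,0,0,0,0,0.29],[0.02,0,0,0,0,0,0.29],[0,0,0,0,0,0,0.29],[0,0,0,0,0,0,0.29],[0,0,0,0,0,0,0.29]],
])

```text
clock: 10.95
tcp_pos: [0.5482, 0.0418, 0.03]
orientation: [0.708, -0.0, 0.707, 0.0]
wrist_force: [-6.1, 0.1, 15.1]
finger_gap: 0.0249
```

Call:
drive_tool([
  [[0,0,-0.06,0,0,0,0.25],[0,0,0,0,0,0,0.2],[0,0,0,0,0,0,0.15],[0,0,0,0,0,0,0.1],[0,0,0,0,0,0,0.1]],
], squeeze=25)

```text
clock: 11.37
tcp_pos: [0.549, 0.0417, 0.0304]
orientation: [0.708, -0.0, 0.706, 0.0]
wrist_force: [-1.9, 0.7, 14.5]
finger_gap: 0.0175
```

```bash
python3 look.py n
```

```text
11.3667 [0.549  0.0417 0.0304] 0.017489063280261834 F [-1.8903  0.7341 14.4752] rot [0.0336 0.2232 0.0184]
tcp px [346.7889 317.3755]
```

View pics/nw.png

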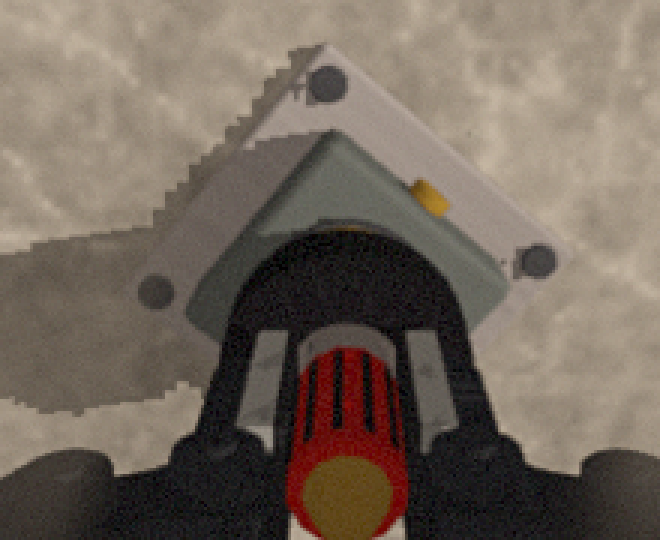

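Call:
drive_tool([
  [[-0.15,0,0,0,0,0,0.1],[-0.15,0,0,0,0,0,0.1],[-0.15,0,0,0,0,0,0.1],[-0.15,0,0,0,0,0,0.1],[-0.15,0,0,0,0,0,0.1]],
])

```text
clock: 11.88
tcp_pos: [0.5481, 0.0417, 0.0351]
orientation: [0.707, -0.0, 0.707, 0.0]
wrist_force: [4.8, -0.3, -6.9]
finger_gap: 0.0174
```

```bash
python3 look.py o
```

```text
11.8833 [0.5481 0.0417 0.0351] 0.01744606431509513 F [ 4.8231 -0.272  -6.9478] rot [0.023  0.0621 0.0008]
tcp px [346.7901 317.3747]
```

View pics/ow.png

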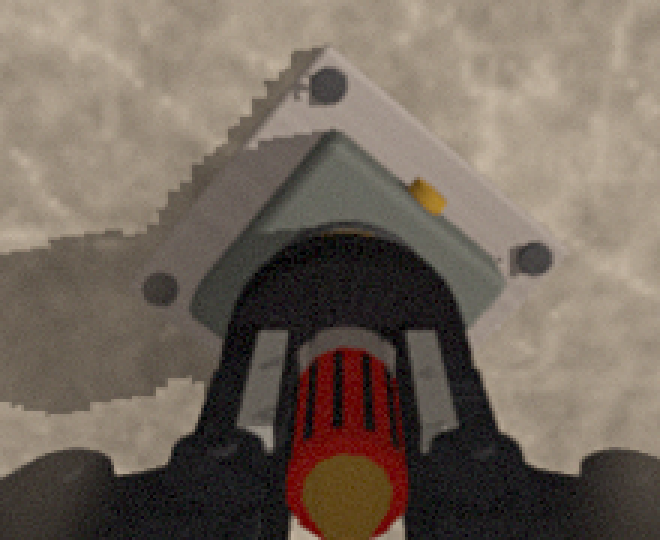

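View pics/os.png

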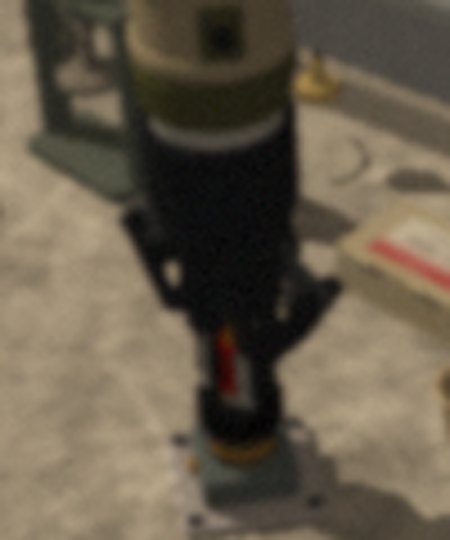

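The nozzle moved up with the gripper: it keeps the same place in the wrist view, and the pull is about 7 N. The sleeve stays back, so the nozzle is unlocked. I'll continue straight up.

Call:
drive_tool([
  [[-0.2,0,0,0,0,0,0.1],[-0.2,0,0,0,0,0,0.1],[-0.2,0,0,0,0,0,0.1],[-0.2,0,0,0,0,0,0.1],[-0.2,0,0,0,0,0,0.1]],
])

```text
clock: 12.4
tcp_pos: [0.5475, 0.0417, 0.0449]
orientation: [0.707, -0.0, 0.707, 0.0]
wrist_force: [4.6, 0.2, -6.4]
finger_gap: 0.0172
```

Call:
drive_tool([
  [[-0.2,0,0,0,0,0,0.1],[-0.3,0,0,0,0,0,0.1],[-0.3,0,0,0,0,0,0.1],[-0.3,0,0,0,0,0,0.1],[-0.3,0,0,0,0,0,0.1]],
])

```text
clock: 12.82
tcp_pos: [0.5462, 0.042, 0.0596]
orientation: [0.706, -0.0, 0.708, 0.0]
wrist_force: [0.2, -0.7, -1.5]
finger_gap: 0.0173
```

```bash
python3 look.py p
```

```text
12.8167 [0.5462 0.042  0.0596] 0.017294761315014232 F [ 0.2224 -0.6707 -1.5343] rot [ 0.0346 -0.1131 -0.0216]
tcp px [346.7896 317.3743]
```

View pics/pw.png

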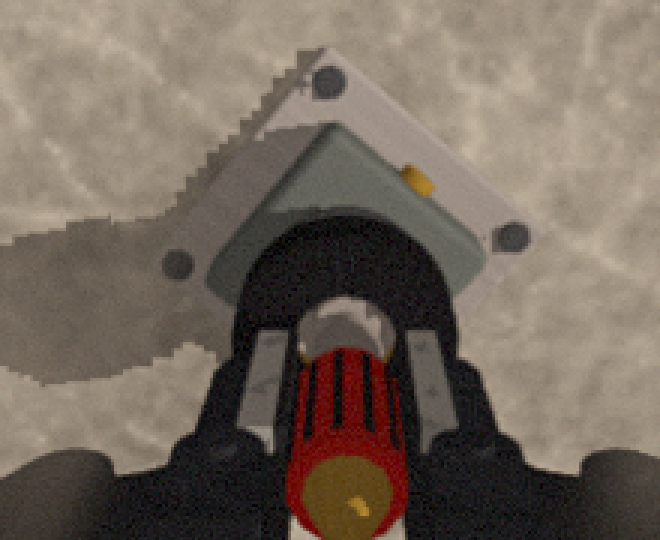

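View pics/ps.png

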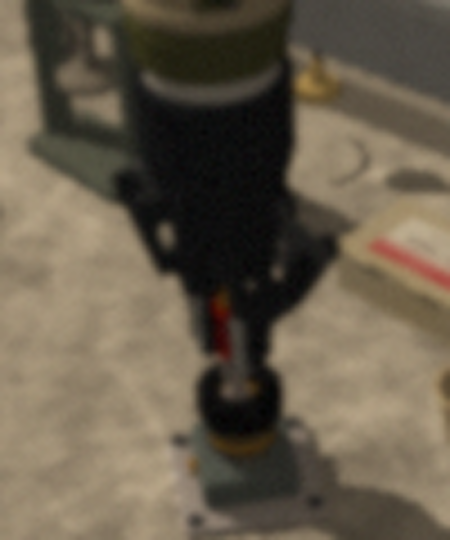

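Call:
drive_tool([
  [[-0.8,0,0,0,0,0,0.1],[-1.5,0,0,0,0,0,0.1],[-2,0,0,0,0,0,0.1],[-2,0,0,0,0,0,0.1],[-1.5,0,0,0,0,0,0.1]],
], squeeze=30)

```text
clock: 13.33
tcp_pos: [0.5473, 0.0419, 0.1393]
orientation: [0.707, -0.0, 0.707, 0.0]
wrist_force: [-0.1, -1.3, -1.4]
finger_gap: 0.0172
```

Call:
drive_tool([
  [[0,-1,0,0,0,0,0.1],[0,-2,0,0,0,0,0.1],[0,-2.5,0,0,0,0,0.1],[0,-2.5,0,0,0,0,0.1],[0,-2.5,-0.2,0,0,0,0.1]],
])

```text
clock: 13.75
tcp_pos: [0.5448, -0.0645, 0.1365]
orientation: [0.707, -0.0, 0.708, 0.0]
wrist_force: [-0.2, -0.2, -1.7]
finger_gap: 0.0174
```

Call:
drive_tool([
  [[0,-2.5,0,0,0,0,0.1],[0,-2.5,-0.2,0,0,0,0.1],[0,-2.5,-0.2,0,0,0,0.1],[0,-2.5,-0.2,0,0,0,0.1],[0,-2,-0.2,0,0,0,0.1]],
])

```text
clock: 14.17
tcp_pos: [0.5363, -0.1854, 0.1363]
orientation: [0.707, 0.0, 0.708, -0.0]
wrist_force: [0.5, -0.1, -1.8]
finger_gap: 0.0174
```

Call:
drive_tool([
  [[0,-2,0,0,0,0,0.1],[0,-1,0,0,0,0,0.1],[0,-0.7,0,0,0,0,0.1],[0,0,0,0,0,0,0.1],[0,0,0,0,0,0,0.1]],
])

```text
clock: 14.58
tcp_pos: [0.5372, -0.2197, 0.1369]
orientation: [0.707, 0.0, 0.707, 0.001]
wrist_force: [-0.0, -0.0, -0.6]
finger_gap: 0.0174
```

```bash
python3 go.py .538 -.220; python3 - <<'E'
from h import *
for n in ["wrist","scene","top"]:
    im=env.read_camera(n); cv2.imwrite(f"pics/q_{n}.png",im[:,:,::-1])
im=cv2.imread('pics/q_scene.png'); cv2.imwrite('pics/q1.png',cv2.resize(im[150:290,250:390],None,fx=4,fy=4,interpolation=cv2.INTER_CUBIC))
im=cv2.imread('pics/q_top.png'); cv2.imwrite('pics/q2.png',cv2.resize(im[130:240,200:380],None,fx=4,fy=4,interpolation=cv2.INTER_CUBIC))
im=cv2.imread('pics/q_wrist.png'); cv2.imwrite('pics/q3.png',cv2.resize(im[100:300,140:360],None,fx=3,fy=3,interpolation=cv2.INTER_CUBIC))
E
```

```text
t 14.5833 tcp [ 0.5372 -0.2197  0.1369] gap 0.017429322523028173 F [-0.0259 -0.0331 -0.6063]
local cm [-0.0001 -0.0301  0.084 ]
rotvec deg [ 0.0246 -0.0475 -0.0598]
```

View pics/q1.png

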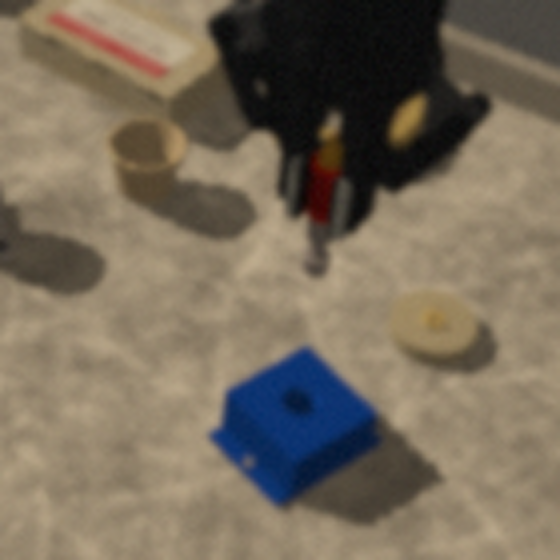

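View pics/q2.png

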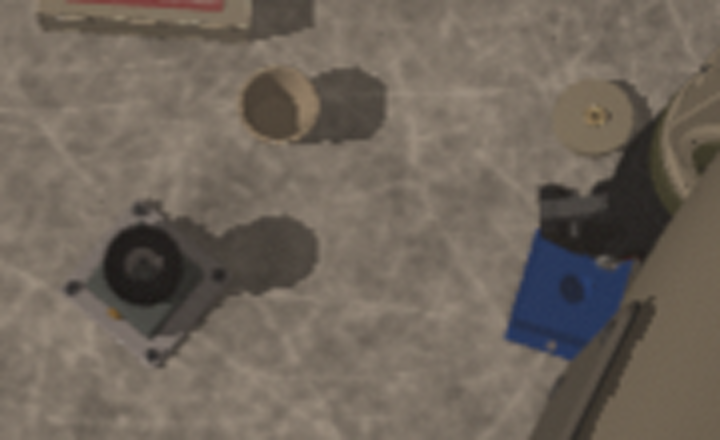

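View pics/q3.png

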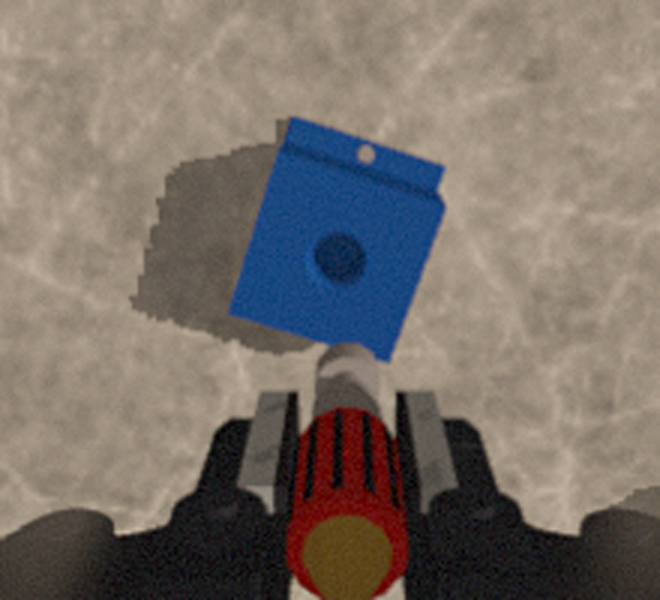

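```bash
python3 - <<'E'
from h import *
np.set_printoptions(precision=4,suppress=True)
st=env.get_state(); c=cam('wrist',st); print(st['tcp_pos'])
im=cv2.imread('pics/q_wrist.png'); 
cv2.imwrite('pics/r.png',cv2.resize(im[160:250,215:295],None,fx=8,fy=8,interpolation=cv2.INTER_CUBIC)[:600])
f=lambda u,v:((u+.5)/3-.5+140,(v+.5)/3-.5+100)
print('hole',onz(c,*f(339,257),.034))
s=cam('scene');g=lambda u,v:((u+.5)/4-.5+250,(v+.5)/4-.5+150)
print('hole scene',onz(s,*g(297,401),.034))
z=st['tcp_pos'][2]-.0044
print('end edge',onz(c,*f(347.5,345),z),onz(c,*f(316,370),z),onz(c,*f(379,370),z))
print('scene end', onz(s,*g(316,271),z))
b=cv2.inRange(cv2.cvtColor(im,cv2.COLOR_BGR2HSV),(105,120,30),(125,255,255))
print(proj(c,[.538,-.22,.034]))
E
```

```text
[ 0.5375 -0.2191  0.1374]
hole [ 0.537  -0.2217  0.034 ]
hole scene [ 0.5374 -0.2206  0.034 ]
end edge [ 0.5315 -0.2191  0.133 ] [ 0.5374 -0.2261  0.133 ] [ 0.5373 -0.2121  0.133 ]
scene end [ 0.5372 -0.2199  0.133 ]
[254.3971 186.3543]
```

View pics/r.png

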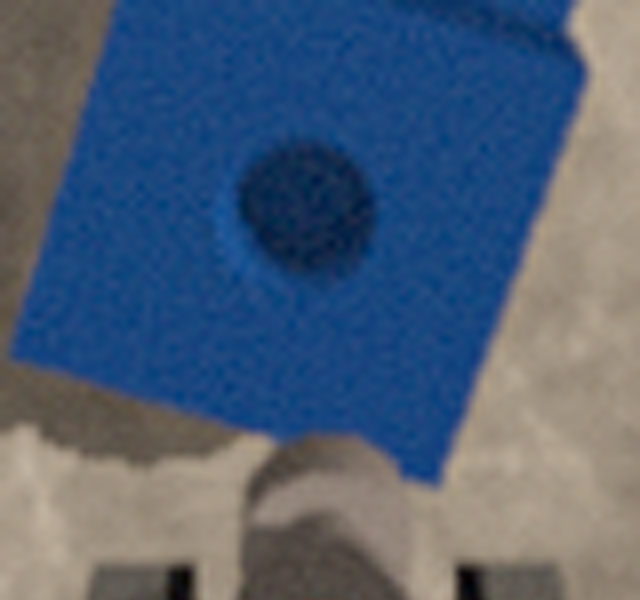

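Call:
drive_tool([
  [[1.5,-0.15,-0.05,0,0,0,0.1],[2,0,0,0,0,0,0.1],[2.5,0,0,0,0,0,0.1],[1.8,0,0,0,0,0,0.1],[0.8,0,0,0,0,0,0.1]],
])

```text
clock: 15.15
tcp_pos: [0.5355, -0.2197, 0.0488]
orientation: [0.706, 0.0, 0.708, 0.002]
wrist_force: [0.2, -0.7, -1.9]
finger_gap: 0.0174
```

Call:
drive_tool([
  [[0,0,0,0,0,0,0.1],[0,0,0,0,0,0,0.1],[0,0,0,0,0,0,0.1],[0,0,0,0,0,0,0.1],[0,0,0,0,0,0,0.1]],
])

```text
clock: 15.57
tcp_pos: [0.538, -0.2221, 0.0527]
orientation: [0.708, -0.001, 0.706, -0.0]
wrist_force: [0.9, 1.1, -1.6]
finger_gap: 0.0172
```

```bash
cat > look2.py <<'E'
from h import *
import sys
n=sys.argv[1]
np.set_printoptions(precision=4,suppress=True)
st=env.get_state(); w=env.read_camera('wrist'); s=env.read_camera('scene')
cv2.imwrite(f'pics/{n}w.png',cv2.resize(w[140:240,205:305,::-1],None,fx=6,fy=6,interpolation=cv2.INTER_CUBIC))
cv2.imwrite(f'pics/{n}s.png',cv2.resize(s[180:290,275:375,::-1],None,fx=5,fy=5,interpolation=cv2.INTER_CUBIC))
M=RT(st);print(st['clock'],M[:3,3],st['finger_gap'],'F',st['wrist_force'],'rot',(R.from_matrix(M[:3,:3].T@np.array([[0,0,1],[0,1,0],[-1,0,0.]])).as_rotvec()*180/np.pi))
E
python3 look2.py s
```

```text
15.5667 [ 0.538  -0.2221  0.0527] 0.01717360123632377 F [ 0.9026  1.0731 -1.5651] rot [0.0363 0.1206 0.0633]
```

View pics/sw.png

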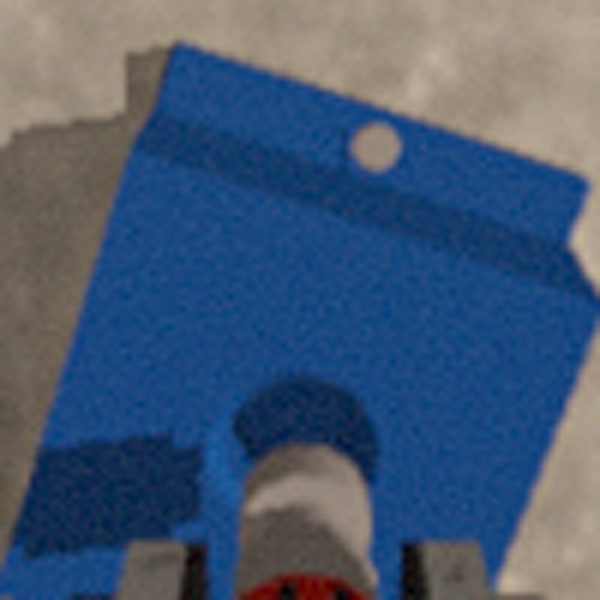

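View pics/ss.png

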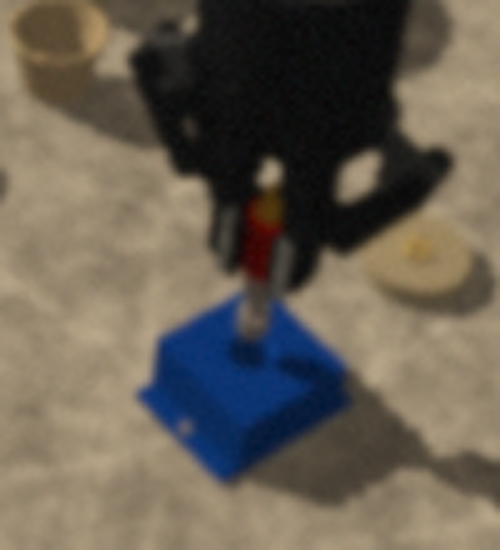

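```bash
cat > look3.py <<'E'
from h import *
import sys
n=sys.argv[1]
np.set_printoptions(precision=4,suppress=True)
st=env.get_state(); w=env.read_camera('wrist'); s=env.read_camera('scene')
a=cv2.resize(w[190:230,235:285,::-1],None,fx=14,fy=14,interpolation=cv2.INTER_CUBIC)
a=cv2.convertScaleAbs(a,alpha=1.8)
b=cv2.resize(s[225:265,305:345,::-1],None,fx=12,fy=12,interpolation=cv2.INTER_CUBIC)
b=cv2.convertScaleAbs(b,alpha=1.8)
cv2.imwrite(f'pics/{n}w.png',a)
cv2.imwrite(f'pics/{n}s.png',b)
M=RT(st);print(st['clock'],M[:3,3],st['finger_gap'],'F',st['wrist_force'],'rot',(R.from_matrix(M[:3,:3].T@np.array([[0,0,1],[0,1,0],[-1,0,0.]])).as_rotvec()*180/np.pi))
c=cam('wrist',st);sc=cam('scene')
for q in ([.5375,-.2208,.034],[.5375,-.2208+.01025,.034],[.5375,-.2208-.01025,.034],[.5375-.01025,-.2208,.034]):
    p=proj(c,q);r=proj(sc,q); print(q,((p-[235,190])+.5)*14,((r-[305,225])+.5)*12)
E
python3 look3.py t
```

```text
15.6667 [ 0.5376 -0.222   0.0523] 0.016983650703579534 F [ 0.368   0.1573 -1.9213] rot [0.0296 0.0814 0.0418]
[0.5375, -0.2208, 0.034] [318.7226 366.9614] [233.4009 304.7016]
[0.5375, -0.21055, 0.034] [520.6067 367.0721] [183.8042 277.7332]
[0.5375, -0.23105, 0.034] [116.8219 366.7919] [283.515  331.9429]
[0.52725, -0.2208, 0.034] [319.2849 174.692 ] [203.3914 340.9237]
```

View pics/tw.png

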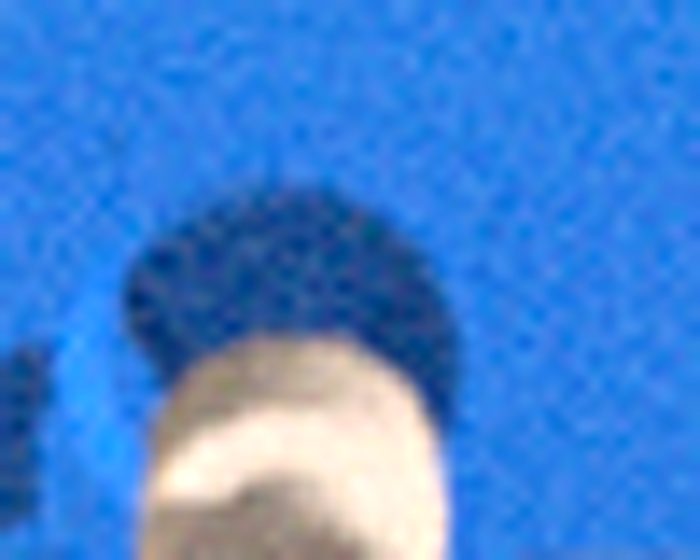

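View pics/ts.png

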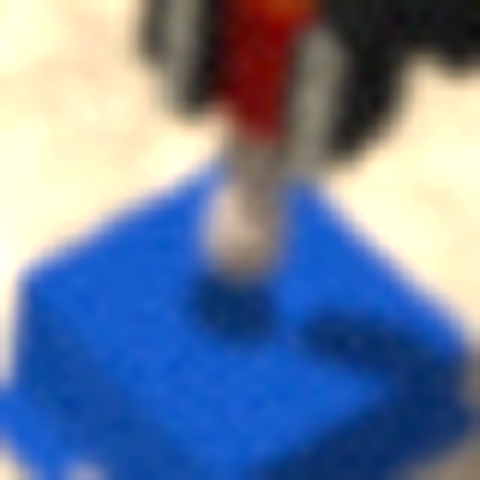

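```bash
python3 - <<'E'
from h import *
np.set_printoptions(precision=4,suppress=True)
st=env.get_state(); c=cam('wrist',st); print(st['tcp_pos'])
f=lambda u,v:((u+.5)/14-.5+235,(v+.5)/14-.5+190)
print('hole',onz(c,*f(260,185),.034)+[.01025,0,0])
for z in (.0445,.048,.051): print('nozzle',onz(c,*f(296,337),z)+[.007,0,0])
E
```

```text
[ 0.5373 -0.2219  0.0519]
hole [ 0.5376 -0.2236  0.034 ]
nozzle [ 0.5386 -0.2218  0.0445]
nozzle [ 0.5373 -0.2218  0.048 ]
nozzle [ 0.5362 -0.2218  0.051 ]
```

Call:
drive_tool([
  [[0,-0.16,0,0,0,0,0.1],[0.2,0,0,0,0,0,0.1],[0.3,0,0,0,0,0,0.1],[0.2,0,0,0,0,0,0.1],[0.2,0,0,0,0,0,0.1]],
])

```text
clock: 16.18
tcp_pos: [0.5368, -0.2232, 0.0418]
orientation: [0.707, -0.0, 0.707, 0.0]
wrist_force: [0.2, -0.0, -1.3]
finger_gap: 0.0171
```

```bash
python3 look3.py u
```

```text
16.1833 [ 0.5368 -0.2232  0.0418] 0.017082048137573386 F [ 0.1556 -0.016  -1.2755] rot [ 0.0285 -0.0305 -0.0258]
[0.5375, -0.2208, 0.034] [343.653  459.5514] [233.4009 304.7016]
[0.5375, -0.21055, 0.034] [555.651  459.5467] [183.8042 277.7332]
[0.5375, -0.23105, 0.034] [131.5954 459.4715] [283.515  331.9429]
[0.52725, -0.2208, 0.034] [344.6177 258.7614] [203.3914 340.9237]
```

View pics/uw.png

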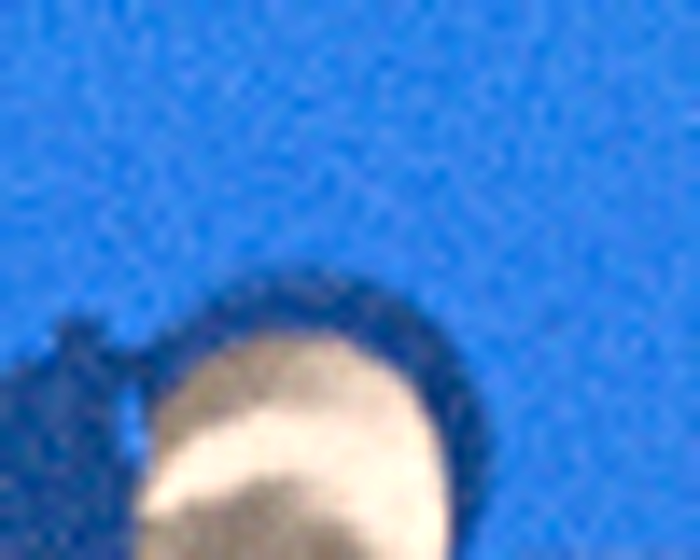

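View pics/us.png

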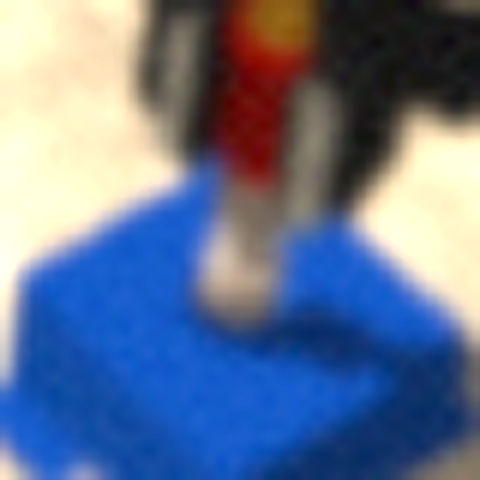

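Call:
drive_tool([
  [[0.1,-0.05,0.06,0,0,0,0.1],[0.2,0,0,0,0,0,0.1],[0.2,0,0,0,0,0,0.1],[0.2,0,0,0,0,0,0.1],[0.2,0,0,0,0,0,0.1]],
])

```text
clock: 16.7
tcp_pos: [0.5376, -0.2238, 0.0331]
orientation: [0.707, -0.0, 0.707, 0.0]
wrist_force: [1.1, 0.1, -2.0]
finger_gap: 0.017
```

Call:
drive_tool([
  [[0.2,0,0,0,0,0,0.1],[0.2,0,0,0,0,0,0.1],[0.2,0,0,0,0,0,0.1],[0.1,0,0,0,0,0,0.1],[0.1,0,0,0,0,0,0.1]],
])

```text
clock: 17.12
tcp_pos: [0.5376, -0.2237, 0.0252]
orientation: [0.707, -0.0, 0.707, 0.0]
wrist_force: [-0.1, 1.2, -1.3]
finger_gap: 0.0172
```

Call:
drive_tool([
  [[0.15,0,0,0,0,0,0.1],[0.15,0,0,0,0,0,0.1],[0.15,0,0,0,0,0,0.1],[0.15,0,0,0,0,0,0.1],[0.1,0,0,0,0,0,0.1]],
])

```text
clock: 17.53
tcp_pos: [0.5376, -0.2237, 0.0182]
orientation: [0.707, -0.0, 0.707, 0.0]
wrist_force: [-0.5, 0.4, -1.2]
finger_gap: 0.017
```

Call:
drive_tool([
  [[0.05,0,0,0,0,0,0.1],[0.05,0,0,0,0,0,0.1],[0.05,0,0,0,0,0,0.1],[0.05,0,0,0,0,0,0.1],[0.05,0,0,0,0,0,0.1]],
])

```text
clock: 17.95
tcp_pos: [0.5377, -0.2238, 0.0159]
orientation: [0.707, -0.0, 0.707, 0.0]
wrist_force: [-0.1, -0.7, -1.2]
finger_gap: 0.0172
```

Call:
drive_tool([
  [[0.04,0,0,0,0,0,0.1],[0.04,0,0,0,0,0,0.1],[0.04,0,0,0,0,0,0.1],[0.04,0,0,0,0,0,0.1],[0.04,0,0,0,0,0,0.1]],
])

```text
clock: 18.37
tcp_pos: [0.5379, -0.2238, 0.0144]
orientation: [0.707, -0.0, 0.707, 0.0]
wrist_force: [-0.5, 0.9, 6.2]
finger_gap: 0.017
```

```bash
python3 look2.py v
```

```text
18.3667 [ 0.5379 -0.2238  0.0144] 0.016962841467425056 F [-0.5344  0.9232  6.1769] rot [0.0319 0.037  0.0047]
```

View pics/vs.png

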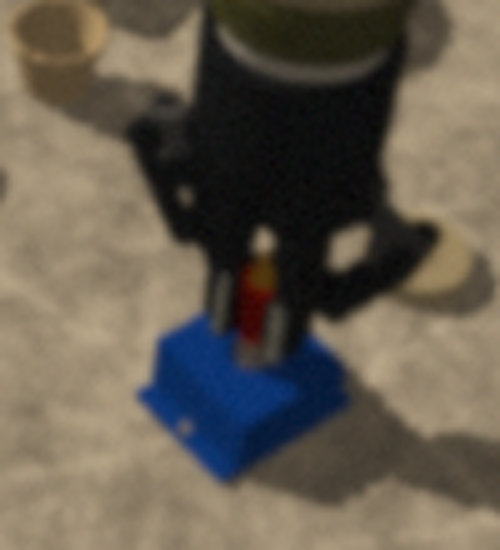

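The floor contact came at TCP z = 0.0144, where the seated grasp offset predicted it, with about 6 N. Now I'll let go and back straight up.

Call:
drive_tool([
  [[0,0,0,0,0,0,0.22],[0,0,0,0,0,0,0.28],[0,0,0,0,0,0,0.34],[0,0,0,0,0,0,0.38],[0,0,0,0,0,0,0.38]],
])

```text
clock: 18.88
tcp_pos: [0.5376, -0.2238, 0.0137]
orientation: [0.707, -0.0, 0.707, 0.0]
wrist_force: [0.3, -0.4, -0.4]
finger_gap: 0.0323
```

```bash
python3 look2.py w; python3 - <<'E'
from h import *
im=env.read_camera('wrist'); cv2.imwrite('pics/w3.png',cv2.resize(im[140:320,140:360,::-1],None,fx=3,fy=3))
E
```

```text
18.8833 [ 0.5376 -0.2238  0.0137] 0.03225582822846695 F [ 0.3075 -0.4224 -0.4216] rot [ 0.0278 -0.0079 -0.0105]
```

View pics/w3.png

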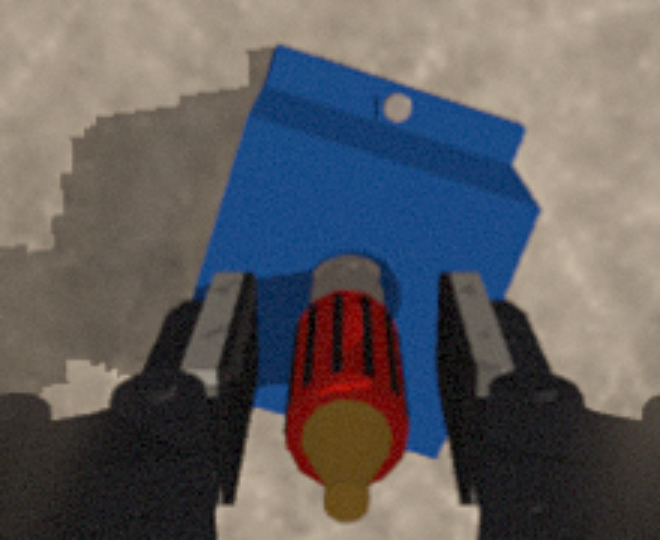

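View pics/ws.png

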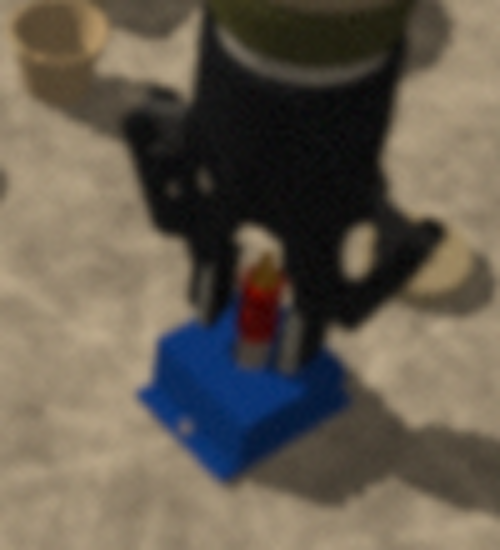

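The nozzle stands free between the open pads, with about 9 mm of clearance on each side. I'll retreat straight up.

Call:
drive_tool([
  [[-0.6,0,0,0,0,0,0.38],[-1,0,0,0,0,0,0.38],[-1.5,0,0,0,0,0,0.38],[-1.5,0,0,0,0,0,0.38],[-2,0,0,0,0,0,0.38]],
])

```text
clock: 19.45
tcp_pos: [0.5372, -0.2235, 0.0807]
orientation: [0.707, 0.0, 0.707, 0.0]
wrist_force: [0.1, -0.4, -0.8]
finger_gap: 0.0323
```

Call:
drive_tool([
  [[-2,0,0,0,0,0,0.38],[-2,0,0,0,0,0,0.38],[-2,0,-2,0,0,0,0.38],[0,0,-2,0,0,0,0.38],[0,0,-1,0,0,0,0.38]],
])

```text
clock: 19.87
tcp_pos: [0.4871, -0.2242, 0.1424]
orientation: [0.708, -0.001, 0.706, -0.0]
wrist_force: [-0.1, 0.4, -0.6]
finger_gap: 0.0325
```

Call:
drive_tool([
  [[0,0,0,0,0,0,0.38],[0,0,0,0,0,0,0.38],[0,0,0,0,0,0,0.38],[0,0,0,0,0,0,0.38],[0,0,0,0,0,0,0.38]],
])

```text
clock: 20.28
tcp_pos: [0.4881, -0.2237, 0.1393]
orientation: [0.707, -0.0, 0.707, 0.001]
wrist_force: [0.3, 0.1, 0.7]
finger_gap: 0.0328
```

```bash
python3 look2.py x; python3 - <<'E'
from h import *
st=env.get_state()
im=env.read_camera('wrist'); cv2.imwrite('pics/x3.png',cv2.resize(im[100:320,140:360,::-1],None,fx=2.6,fy=2.6))
t=env.read_camera('top'); cv2.imwrite('pics/x4.png',cv2.resize(t[130:290,80:380,::-1],None,fx=2.6,fy=2.6))
s=env.read_camera('scene'); cv2.imwrite('pics/x5.png',cv2.resize(s[140:300,180:380,::-1],None,fx=3.6,fy=3.6,interpolation=cv2.INTER_CUBIC))
c=cam('scene')
for z in (.096,.082,.050,.034): q=proj(c,[.5378,-.2238,z]); print(z,q,((q-[180,140])+.5)*3.6)
for z in (.062,.054,.073): q=proj(c,[.5478,.0417,z]); print('coupling',z,((q-[180,140])+.5)*3.6)
E
```

```text
20.2833 [ 0.4881 -0.2237  0.1393] 0.0327776028847036 F [0.2941 0.0712 0.7345] rot [ 0.0518 -0.0294 -0.0309]
0.096 [328.45169746 230.81382351] [536.22611084 328.72976465]
0.082 [327.69981103 235.43678539] [533.51931971 345.37242739]
0.05 [326.04042976 245.59240289] [527.54554714 381.93265039]
0.034 [325.24037485 250.46587758] [524.66534944 399.4771593 ]
coupling 0.062 [191.88047458 175.33915736]
coupling 0.054 [192.55851176 184.24042969]
coupling 0.073 [190.93644406 162.93309945]
```

View pics/x5.png

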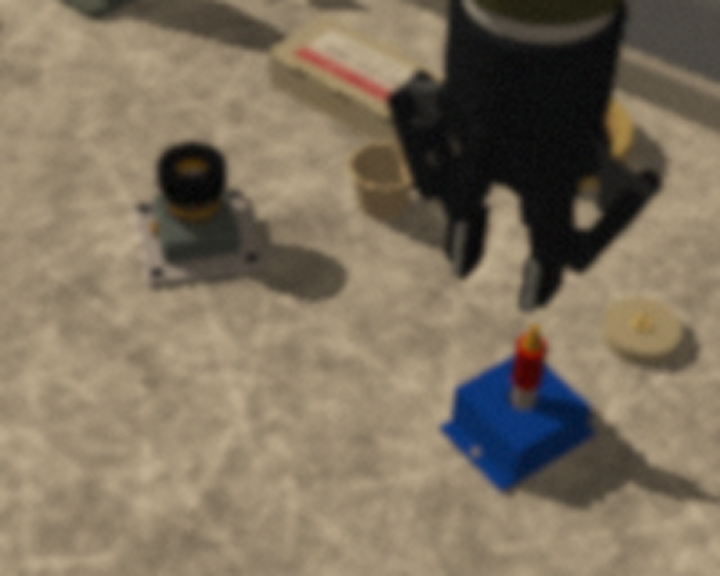

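View pics/x3.png

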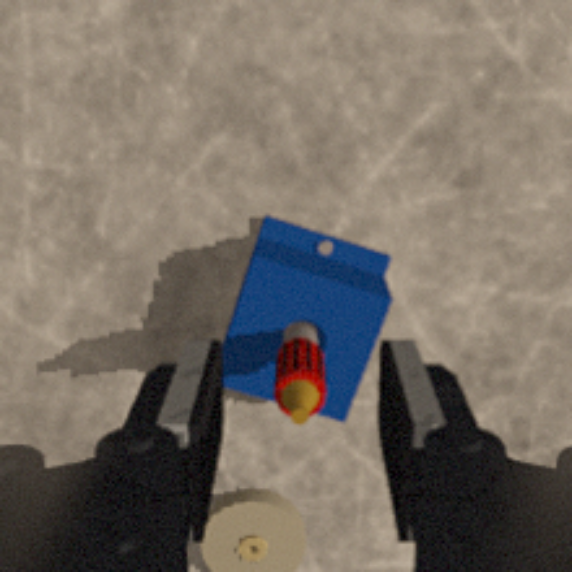

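View pics/x4.png

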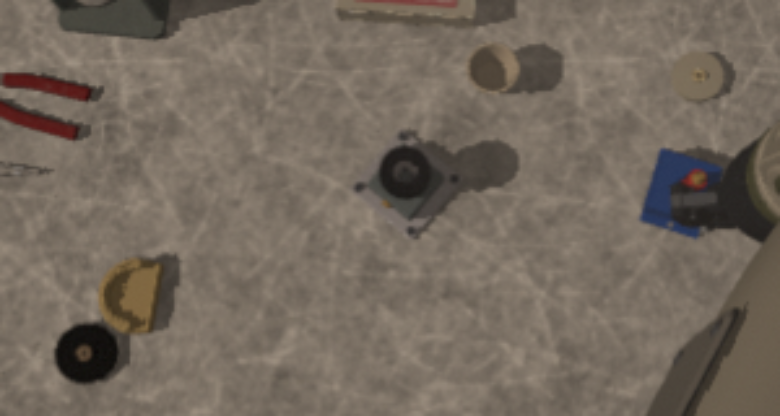

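```bash
python3 - <<'E'
from h import *
s=env.read_camera('scene')[:,:,::-1]; a=cv2.imread('pics/a_scene.png'); m=cv2.imread('pics/q_scene.png')
x=cv2.resize(np.hstack([i[165:220,205:265] for i in (a,s)]),None,fx=6,fy=6,interpolation=cv2.INTER_CUBIC); cv2.imwrite('pics/y.png',x)
for n,i in (('before',a),('now',s)):
    h=cv2.cvtColor(i,cv2.COLOR_BGR2HSV)[165:220,205:265]
    g=i[165:220,205:265].max(2); d=(g<45)
    r=np.where(d.sum(1)>8)[0]; print(n,'dark ring rows',r.min()+165,r.max()+165, [int(v) for v in d.sum(1)])
# bystanders
t0=cv2.imread('pics/a_top.png'); t1=env.read_camera('top')[:,:,::-1]
for n,(x0,y0,x1,y1) in dict(cast=(115,225,150,262),felt=(334,146,362,172),pot=(258,144,284,168)).items(): print(n,cv2.absdiff(t0,np.ascontiguousarray(t1))[y0:y1,x0:x1].mean())
E
```

```text
before dark ring rows 184 210 [0, 0, 0, 0, 0, 0, 0, 0, 0, 0, 0, 0, 0, 0, 0, 0, 2, 6, 8, 10, 11, 9, 11, 17, 17, 17, 17, 17, 16, 16, 16, 14, 9, 3, 4, 5, 10, 11, 11, 9, 8, 7, 6, 9, 12, 9, 3, 0, 0, 0, 0, 0, 0, 0, 0]
now dark ring rows 181 209 [0, 0, 0, 0, 0, 0, 0, 0, 0, 0, 0, 0, 0, 0, 0, 1, 9, 13, 15, 13, 10, 9, 9, 14, 17, 17, 17, 17, 16, 16, 14, 12, 8, 2, 4, 5, 8, 8, 11, 9, 6, 4, 9, 10, 10, 7, 2, 0, 0, 0, 0, 0, 0, 0, 0]
cast 2.897812097812098
felt 3.478937728937729
pot 2.9631410256410255
```

View pics/y.png

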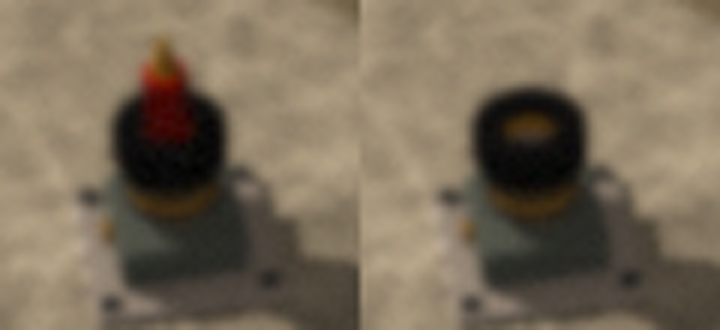

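The sleeve ring is back at its original height, and the bystanders differ from the first picture only by image noise. The nozzle stands home and free, so I'm handing in.

```bash
python3 -c "
from workcell import env
print(env.get_state()['clock'],env.get_state()['wrist_force']); print(env.hand_in())"
```

```text
20.6333 [0.7268923  0.24993894 0.74067682]
the job is handed in; nothing more can be done
None
```

The nozzle is out of the coupling and standing in the parking block's hole with the gripper clear. I handed the job in at 20.6 s.

**What I did**
- **Sleeve:** I found the ring by touch and pressed the sleeve to its stop, reaching about 15 N (13 N spring, then a sharp rise).
- **Pull:** I closed on the grip with the sleeve back and pulled straight up, with about 7 N read during the pull. The sleeve sprang forward by itself.
- **Parking:** I lined the plug up with the hole in the wrist camera and lowered it to the floor with about 6 N. Then I opened the gripper and backed straight up.

**Last checks**
- **Nozzle:** floor contact came at the height the grasp predicted. In the scene picture the tip lies within 1 pixel of where a fully home nozzle should be.
- **Sleeve:** the ring and brass rim sit at the same height as in the first picture.
- **Bystanders:** the cast, felt wheel and pot match the first picture apart from image noise.
- **Contact:** the wrist force reads about zero, and nothing touches the gripper.

**What disagreed**
- **Fingertip height:** the visible fingertips stood about 33 mm behind the reported TCP. The description puts the TCP at the very end of the fingers, so I relied on touch and pictures for heights.
- **Hole position:** the cameras disagreed on the hole's y by up to 4 mm. I used the close wrist view, and the plug went in without any side force.

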